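Hang a parts bin on the locking slat rail

TASK

Hang the loose parts bin on the slat rail, in the free stretch beside the bin already there: tip its front well up, feel its rear lip into the rail's groove, then swing the bin down and press it until its toe snaps past the catch strip and it hangs level and flush, and let go. The rail can have been bolted higher or lower in its slots, so find the groove by touch and never load the rail with more than 30 N, lip and toe together; leave the other things where they are.

Things in the scene. Friction and masses are not known exactly. Their poses are not given: they have to be found in the camera images.
- stand: Blue steel uprights holding a silver slat rail (320 long, 103 tall, 22 mm deep). Origin on the shelf under the middle of the rail's front face; +x points into the rail (its face, plane x = 0, looks to -x), y along it, z up. The rail's height in its slots is NOT MEASURED: the groove's lower edge, height H, is 112 to 144 mm above the shelf. Capped ends; a fixed bin hangs at y = 88 to 142 mm.
- groove_low (a point): On the rail's face at x = 0, y = -35 mm (middle of the free stretch, where the bin's centre may be at y = -120 to 50 mm), z = 112 mm: the LOWEST that H can be; axes as the stand. Mouth H to H+12 mm between lips 3 mm thick; hollow behind: x = 3 to 16 mm, H-4 to H+22 mm. Rail's top H+28 mm. Face flat from H-49 mm to H; under it the toe's channel, H-69 to H-49 mm, 16 mm deep.
- catch (a joint): Sprung black nylon strip along the toe's channel: a nose of 3 mm radius centred at x = 4.5 mm, H-59 mm. Reads 0 up, grows (m, to 0.0045) as the bin's toe pushes it down; 3 N to start, 1.4 N/mm more. The bead must be pushed in over it (4 to 8 N at the toe; the bin's weight is not enough), then it springs back up in front of the bead. Go slowly: lip and toe loads add up.
- bin_mid (a point): Centre of the loose grey open parts bin, half-way up; +x to its back, y across, z up. 90 deep (x), 54 wide (y), 62 mm tall, front 25 mm cut down to 34 mm; about 160 g. Starts upright on the shelf, back roughly to the rail. Hung home it is level, back flush, this point 45 to 47 mm in front of the rail's face and 27.5 mm below H, within 2 mm of that height while the toe goes in.
- bin_lip (a point): Middle of the top edge of the rear lip's finger, 51 mm behind and 43 mm above bin_mid, same axes. Lip 44 mm wide: a web 3.5 mm thick, flush with the bin's top, runs 7.5 mm back from the back wall (outer face 45 mm behind bin_mid); its last 3 mm rise as a finger 12 mm above the web. It passes the mouth only with the bin's front tipped up over 40 degrees, easily at 45.
- bin_toe (a point): Middle of the bead at the foot of the bin's back: 3 mm radius, 44 mm wide, its centre 55 mm behind and 28 mm below bin_mid, same axes; joined to the back by a plate 3 mm thick, 1.5 to 4.5 mm above the bead's centre. Hung home it stands behind the catch strip's nose.
- pack_mid (a point): Brushed silver body pack lying flat, 95 x 62 x 20 mm, its centre. Leave alone.
- clip_mid (a point): Black polymer stand clip, about 60 x 35 x 51 mm, its centre. Leave alone.
- grille_mid (a point): Chrome microphone grille ball of 52 mm diameter standing on its collar, 62 mm tall, its centre. Leave alone.
- jar_mid (a point): White ceramic desiccant jar with a knobbed lid, 58 mm diameter, 64 mm tall, half-way up. Leave alone.
Not all that is in view belongs to the job. What is shaped like the part that bears bin_mid but blue or pink is not meant.

How it is judged (in metres and radians):
On the way:
1. the bin's rear lip is inside the rail's groove with the bin's front still tipped up by more than 17 degrees (x of bin_lip in the frame of stand between 0.005 and 0.018 m and z of bin_lip in the frame of stand between 0.114 and 0.172 m and angle between bin_mid's own z axis and vertical above 0.3 rad), for 0.1 s.
At the end, for the whole second after the job is handed in: The bin hangs in the groove in the free stretch of the rail, snapped home: upright within 4 degrees, its back flush with the rail within 5 degrees, the lip's finger 2 to 9 mm behind the face and at the groove's height, let go and at rest (angle between bin_mid's own z axis and vertical below 0.07 rad and angle between the x axis of bin_mid and the x axis of stand, either way round below 0.09 rad and x of bin_lip in the frame of stand between 0.002 and 0.009 m and z of bin_lip in the frame of stand between 0.124 and 0.164 m and y of bin_mid in the frame of stand between -0.13 and 0.06 m and contact force between bin and the fingers below 0.1 N and linear speed of bin below 0.01 m/s); the robot touches nothing.
It fails at once if the bin loads the rail with more than 30 N (all its contacts with the rail added up) (contact force between bin and stand above 30 N).
It fails at once if the robot pushes on the rail or uprights with more than 30 N (contact force between any of the fingers, the arm and stand above 30 N).
It fails at once if a bystander is moved by more than 25 mm or tipped (distance of any of pack_mid, clip_mid, grille_mid, jar_mid from where it was at the start of the episode above 0.025 m or angle between any of jar_mid, grille_mid's own z axis and vertical above 0.4 rad).
It also fails if it takes over 67 s, if anything falls off the work surface, if the arm or the gripper's body presses on something with over 40 N, if the wrist force passes 120 N, or if a joint passes its speed limit or range.

ROBOT

A 6-joint arm with a two-finger parallel gripper is mounted at the origin on the work surface. World frame = base frame: x ahead of the robot, y to its left, z up, the work surface at z = 0. Lengths are in m, angles in degrees, forces in N, time in s.
With the tool pointing down it reaches from about 0.4 to 0.825 m from the base axis. Payload 7 kg.
Tool frame: the origin (TCP) lies at the very end of the fingers, on their centre line; the grasp point (between the pads) lies 19 mm behind it (ctrl.grasp_offset is the distance from the TCP to the grasp point, in m); z points along the fingers, y is the line along which they close (so a half turn about z gives the same grasp; the last joint's range is limited). The gripper opens to 88 mm and grips with 3 to 60 N. Pads are 19 mm wide; open, the fingers measure 130 mm over their backs; the gripper's body (78 mm by 193 mm) begins 47 mm behind the grasp point.
Start: joints at [16.507, 20.546, 0.682, 0, -70.136, -16.507], TCP at [0.675, -0, 0.192] pointing down, gripper open.
Joint ranges: [-176.03, 176.03], [-82.01, 121.73], [-58.28, 71.71], [-173.87, 95.51], [-174.79, -0.11], [-173.66, 173.66]. Speed limits (degrees/s): [136.94, 136.94, 172.46, 180, 180, 180].

INTERFACE

Orientations are given as [roll, pitch, yaw] about the fixed x, y, z axes, in that order (R = Rz(yaw) Ry(pitch) Rx(roll)).
In Python, from plant import ctrl gives the robot as it stands. The module is installed in compiled form; this text tells all that it offers.
- The arm moves only by the tool jog_arm, never from a script. Its argument "plan" is a list that holds one entry, the list of rows, each a list of 7 numbers: the opening, from 0 (shut) to 1 (fully open), then the shift along the tool's x, y, z in m, then the turn, a rotation vector about the tool's x, y, z in degrees. A call has 1 to 20 rows; each row is the pose to reach, as a shift and turn from the pose commanded when the call began, along the tool's axes at that moment; what a row does not reach only later rows make up. A row lasts 1/8 s, in which the tool goes at most 62.5 mm and 10.7 degrees, less where a joint would pass 70% of its speed; a pose out of reach is approached as far as the arm can. A call with a gripper value outside its range is refused whole. The fingers move at their own pace and stop on an object; the grip force is fixed at half the most. Time passes only in rows, so rows that repeat a pose let the fingers close. It gives the time, the measured TCP pose, the force, the opening and the grip force at its end, in the units of the state.
- ctrl.get_obs(): the state, without advancing time (a new reading comes with each control period).
- ctrl.snapshot(name): name is "scene" or "side" or "wrist"; returns a dict with "image" (384x512x3 uint8, red, green, blue), "vertical_fov" (degrees; the focal length in pixels is half the picture's height over the tangent of half this angle, whatever the lens; pixels are square), "cx", "cy" (the principal point, pixels), "k1" (the pictures are not rectified: a ray, as slopes to the right and down, at radius r is drawn at 1 + k1 r^2 times it, then the intrinsics apply), "R" (3x3) and "t" (3): a world point X has camera coordinates R X + t; the wrist camera has in their place "T_tool_cam" (4x4, takes a point from camera to tool coordinates, whose origin is the TCP and whose axes are the flange's). Camera axes: x right, y down, z forward; pixel columns grow to the right and rows downward; lengths in m; the calibration is good to about 2 mm. A picture is of the moment at which its call begins: read the wrist's pose just before it. There is no depth.
- ctrl.close_job(): hands the job in; it is judged then, once.
The state is a dict: "clock": time; "joint_pos": joint angles; "qvel": joint speeds; "tau": joint torques, N m; "tool_pos": TCP position; "orientation": TCP orientation; "force": force on the tool from outside, world axes, zero at the start; "moment": the same for the moment, N m; "opening": finger opening in m; "gripper_force": force on a finger pad.
Only numpy, scipy, OpenCV 4.12 (cv2) and the standard library are available. Lean on these libraries where they do the work, as an engineer would, in place of code of your own. Each camera call takes 0.05 s, during which the arm holds its last target. There are 200 camera calls.

## Working session

There is one attempt and no reset: what is moved stays moved. The work goes in short steps, Python scripts to look and compute and a tool call to move; the robot and the scene stay as the last step left them, time stands still between calls to the robot, and variables do not carry over. Pictures are saved under pics/ and viewed, at most 10 in all, crops included, and the job is handed in when it is done.

Besides the shell and the picture viewer there is one more tool, called after ">>>" as a command line: name --argument value ..., lists and objects as JSON in quotes. jog_arm: Moves the arm, as the interface text tells. Its arguments: {"type":"object","properties":{"plan":{"type":"array","items":{"type":"array","items":{"type":"array","items":{"type":"number"}}}}},"required":["plan"]}

```bash
mkdir -p pics
python3 - <<'E'
from plant import ctrl
import cv2,json,numpy as np
o=ctrl.get_obs();print(o)
for n in ["scene","side","wrist"]:
    s=ctrl.snapshot(n);cv2.imwrite(f"pics/{n}0.png",s["image"][:,:,::-1])
    print(n,{k:(np.array(v).round(5).tolist()) for k,v in s.items() if k!="image"})
E
```

```text
{'clock': 0.0, 'joint_pos': array([ 1.65061151e+01,  2.05927395e+01,  6.34090722e-01, -1.88778639e-02,
       -7.01332657e+01, -1.65062554e+01]), 'qvel': array([-0.13573996,  0.06515353,  0.0240406 , -0.04895048,  0.06182103,
       -0.0020904 ]), 'tau': array([-8.00930356e-04, -5.82726967e+01,  2.93058443e+01,  6.99745238e+00,
        6.93249181e-03, -2.06530804e-04]), 'tool_pos': array([ 6.74476706e-01, -4.31472600e-05,  1.91014298e-01]), 'orientation': array([ 1.79906831e+02, -9.10224176e-03, -9.00065625e+01]), 'force': array([-0.19056145,  0.28265609, -0.44150571]), 'moment': array([ 0.02640795, -0.04822756, -0.01286717]), 'gripper_force': 0.0, 'opening': 0.0873652570298809}
scene {'vertical_fov': 52.01874, 'cx': 254.9885, 'cy': 193.9352, 'k1': -0.084, 'R': [[-0.74814, 0.66334, -0.0165], [0.38598, 0.41482, -0.82398], [-0.53973, -0.62282, -0.56638]], 't': [0.44477, -0.10514, 1.27107]}
side {'vertical_fov': 49.61971, 'cx': 249.25349, 'cy': 193.19912, 'k1': 0.01431, 'R': [[0.98127, -0.19204, 0.01524], [-0.11019, -0.62443, -0.77327], [0.15802, 0.75711, -0.63389]], 't': [-0.49176, 0.09297, 1.03321]}
wrist {'vertical_fov': 68.91041, 'cx': 254.43202, 'cy': 194.18485, 'k1': 0.01921, 'T_tool_cam': [[0.00018, -0.96254, -0.27114, 0.0729], [1.0, 9e-05, 0.00033, 0.00095], [-0.0003, -0.27114, 0.96254, -0.19245], [0.0, 0.0, 0.0, 1.0]]}
```

View pics/scene0.png

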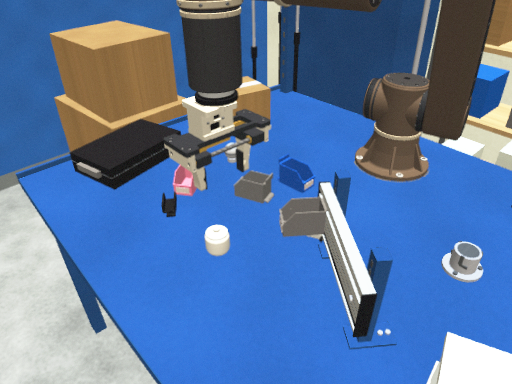

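View pics/side0.png

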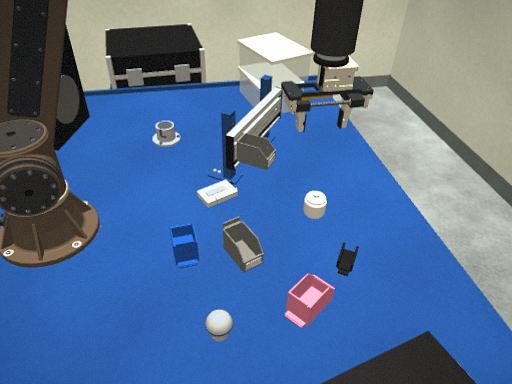

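View pics/wrist0.png

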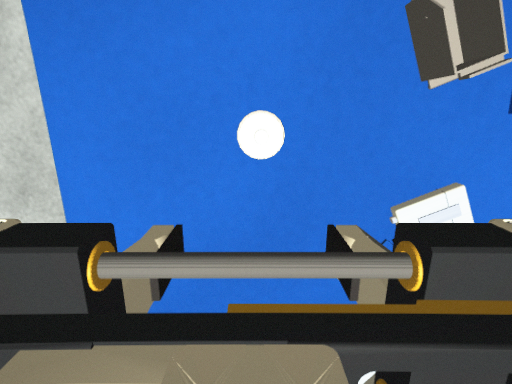

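Run:
```python
import cv2,numpy as np
a=cv2.imread("pics/side0.png");b=cv2.imread("pics/scene0.png")
def c(im,x,y,w,h,f):return cv2.resize(im[y:y+h,x:x+w],None,fx=f,fy=f,interpolation=cv2.INTER_CUBIC)
cv2.imwrite("pics/c1.png",np.hstack([c(a,200,70,100,150,4),c(a,205,205,80,75,4)[:300].__class__ and cv2.copyMakeBorder(c(a,205,205,80,75,5),0,225,0,0,0)]))
cv2.imwrite("pics/c2.png",np.hstack([c(b,275,165,130,185,3),cv2.copyMakeBorder(c(b,225,160,60,50,6),0,255,0,0,0)]))
```

```text
(no output)
```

View pics/c1.png

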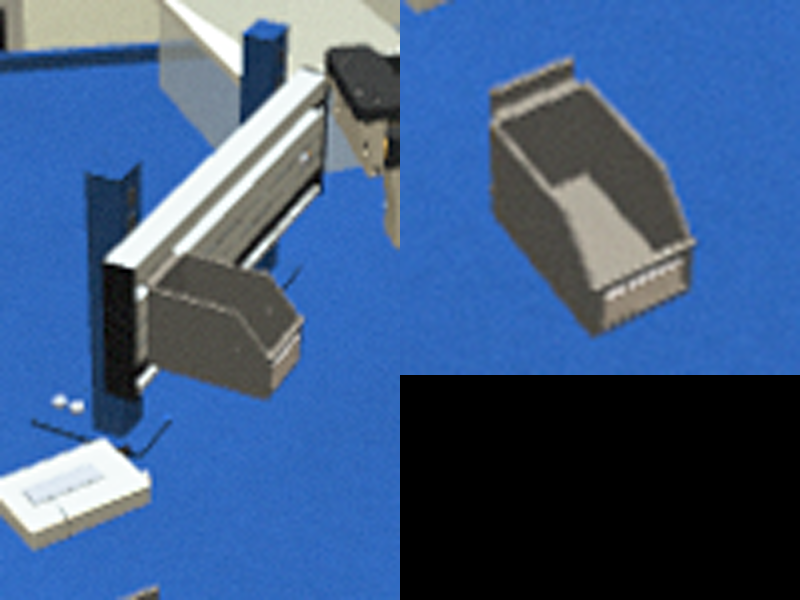

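View pics/c2.png

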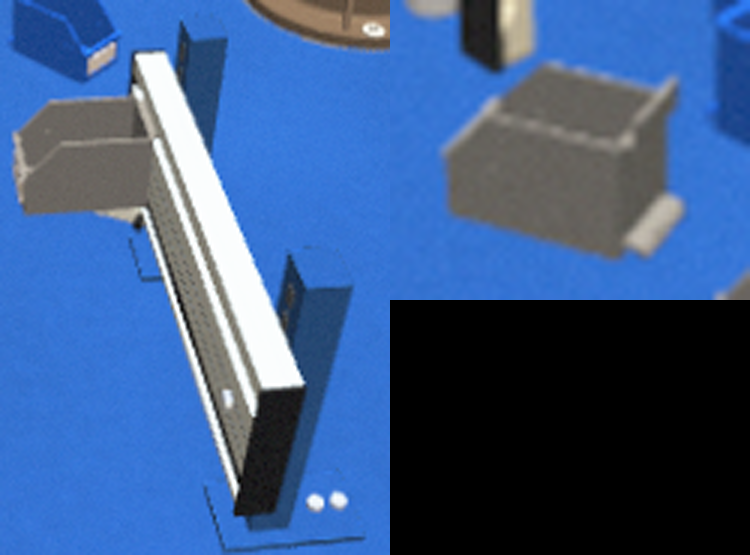

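```bash
cat > h.py <<'E'
import numpy as np
from scipy.optimize import least_squares
CAM={"scene":dict(f=52.01874,c=(254.9885,193.9352),k=-.084,R=[[-0.74814,0.66334,-0.0165],[0.38598,0.41482,-0.82398],[-0.53973,-0.62282,-0.56638]],t=[0.44477,-0.10514,1.27107]),
"side":dict(f=49.61971,c=(249.25349,193.19912),k=.01431,R=[[0.98127,-0.19204,0.01524],[-0.11019,-0.62443,-0.77327],[0.15802,0.75711,-0.63389]],t=[-0.49176,0.09297,1.03321])}
def proj(n,X):
    c=CAM[n];p=np.atleast_2d(X)@np.array(c["R"]).T+np.array(c["t"]);s=p[:,:2]/p[:,2:]
    s=s*(1+c["k"]*(s**2).sum(1,keepdims=True));return 192/np.tan(np.radians(c["f"]/2))*s+np.array(c["c"])
def place(L,x,y,yaw,z=0):
    c,s=np.cos(yaw),np.sin(yaw);return np.asarray(L)@np.array([[c,-s,0],[s,c,0],[0,0,1]]).T+[x,y,z]
def fit(obs,p0,zf):
    cams=[o[0] for o in obs];L=np.array([o[1] for o in obs],float);P=np.array([o[2] for o in obs])
    def r(p):
        X=place(L,p[0],p[1],p[2],zf(p));return np.concatenate([proj(n,X[i])[0]-P[i] for i,n in enumerate(cams)])
    s=least_squares(r,p0,loss="soft_l1");return s.x,r(s.x).reshape(-1,2).round(1)
E
python3 - <<'E'
from h import *
def rp(x,y,z):return (x/1000,y/1000,z/1000)
S,C="side","scene"
rail=[(S,rp(0,160,28),(234,137)),(S,rp(0,160,-75),(234,169.5)),(S,rp(22,160,28),(226.25,136)),(S,rp(0,-160,28),(281.75,90.5)),(S,rp(22,-160,28),(275.75,87)),(S,rp(0,-160,-75),(280.5,118)),
(C,rp(0,160,28),(320,184)),(C,rp(22,160,28),(330.3,182.7)),(C,rp(0,-160,28),(361.7,294)),(C,rp(22,-160,28),(376,292.7)),(C,rp(0,-160,-75),(353.7,336.3)),(C,rp(22,-160,-75),(365.7,335.7))]
b=[(S,rp(51,22,43),(223,224)),(S,rp(51,-22,43),(239.6,217)),(S,rp(-45,27,-31),(244.4,271.8)),(S,rp(-45,-27,-31),(263,263)),(S,rp(45,27,-31),(223.6,247.6)),(S,rp(45,27,31),(223.4,230)),
(C,rp(-45,-27,-31),(234.7,195)),(C,rp(-45,-27,3),(234.3,185.3)),(C,rp(-20,-27,31),(241.7,178.3)),(C,rp(45,-27,31),(264.2,184.7)),(C,rp(45,-27,-31),(263,202.8)),(C,rp(51,22,43),(272.5,173.7)),(C,rp(51,-22,43),(265.3,183.3))]
for n,o,z,p0 in(("rail",rail,lambda p:p[3],[.5,.15,2.5,.13]),("bin",b,lambda p:.031,[.45,-.1,2.,])):
    x,r=fit(o,p0,z);print(n,x.round(4),np.degrees(x[2]).round(2));print(r.tolist())
E
```

```text
rail [0.5728 0.2136 2.4857 0.1395] 142.42
[[-0.1, 0.5], [0.2, 0.4], [0.1, -0.6], [0.8, -1.3], [0.3, 0.7], [-0.1, 0.6], [0.3, -0.8], [-0.2, -0.0], [0.6, 1.1], [0.0, 1.3], [-0.3, -0.8], [0.2, -1.3]]
bin [ 0.4542 -0.1663  1.9549] 112.01
[[0.5, -0.6], [0.1, -0.5], [-0.5, 1.1], [0.5, 0.1], [0.1, 0.5], [-0.3, -0.5], [0.1, 0.4], [-0.0, 0.2], [0.1, 0.8], [-1.1, -0.2], [0.2, 0.4], [0.2, -1.1], [0.6, -2.9]]
```

```bash
cat >> h.py <<'E'
def ray(n,u,v,z):
    c=CAM[n];f=192/np.tan(np.radians(c["f"]/2));d=(np.array([u,v])-c["c"])/f;s=d.copy()
    for _ in range(10): s=d/(1+c["k"]*(s@s))
    R=np.array(c["R"]);o=-R.T@np.array(c["t"]);w=R.T@np.array([s[0],s[1],1]);return o+w*(z-o[2])/w[2]
RAIL=(0.5728,0.2136,np.radians(142.42))
def toframe(P,x,y,yaw):
    c,s=np.cos(yaw),np.sin(yaw);d=np.asarray(P)[:2]-[x,y];return np.array([c*d[0]+s*d[1],-s*d[0]+c*d[1]])
E
python3 - <<'E'
from h import *
B=(.4542,-.1663,1.9549)
for nm,u,v,z in [("blue front bottom R",198,262,0),("blue front bottom L",177,265,0),("blue back top R",192,227,.062),("pink",288,304,.03),("pink foot",305,322,0),("pink back top L",305,277,.062),("clip",341,272,0),("jar",315,215,0),("grille",219,338,0)]:
    p=ray("side",u,v,z);print(nm,p[:2].round(3),"bin fr",toframe(p,*B).round(3),"rail fr",toframe(p,*RAIL).round(3))
# lip path clearance
def rect(x0,x1,z0,z1,n=1.0):
    xs=np.linspace(x0,x1,max(2,int((x1-x0)/n)+1));zs=np.linspace(z0,z1,max(2,int((z1-z0)/n)+1))
    return np.vstack([[(x,z0) for x in xs],[(x,z1) for x in xs],[(x0,z) for z in zs],[(x1,z) for z in zs]])
bin_=np.vstack([rect(45,52.5,27.5,31),rect(49.5,52.5,31,43),rect(42,45,-31,31),rect(45,55,-26.5,-23.5),[(55+3*np.cos(a),-28+3*np.sin(a)) for a in np.linspace(0,6.28,24)]])
boxes=[(0,3,12,28),(0,22,22,28),(16,22,-49,28),(0,3,-49,0),(3,16,-49,-4),(0,22,-75,-69),(16,22,-75,-49)]
def clr(t,lx,lz):
    c,s=np.cos(t),np.sin(t);R=np.array([[c,s],[-s,c]]);P=(bin_-[51,43])@R.T+[lx,lz];m=1e9
    for a,b,e,f in boxes:
        dx=np.maximum(a-P[:,0],P[:,0]-b);dz=np.maximum(e-P[:,1],P[:,1]-f)
        d=np.where((dx<0)&(dz<0),np.maximum(dx,dz),np.hypot(dx.clip(0),dz.clip(0)));m=min(m,d.min())
    return m
for t in [60,55,50,45,40,35,30,25,20,15,10,5,3,0]:
    best=max((clr(np.radians(t),x,z),x,z) for x in np.arange(4,13,.5) for z in np.arange(6,22,.5))
    print(t,best)
E
```

```text
blue front bottom R [ 0.348 -0.167] bin fr [0.039 0.099] rail fr [-0.054  0.439]
blue front bottom L [ 0.299 -0.168] bin fr [0.057 0.144] rail fr [-0.016  0.469]
blue back top R [ 0.343 -0.114] bin fr [0.09  0.084] rail fr [-0.017  0.4  ]
pink [ 0.514 -0.337] bin fr [-0.181  0.008] rail fr [-0.29   0.472]
pink foot [ 0.545 -0.365] bin fr [-0.218 -0.009] rail fr [-0.331  0.476]
pink back top L [ 0.558 -0.302] bin fr [-0.164 -0.045] rail fr [-0.302  0.418]
clip [ 0.664 -0.255] bin fr [-0.161 -0.161] rail fr [-0.358  0.316]
jar [ 0.666 -0.06 ] bin fr [ 0.019 -0.236] rail fr [-0.241  0.161]
grille [ 0.369 -0.369] bin fr [-0.156  0.155] rail fr [-0.194  0.586]
60 (np.float64(3.002832962873819), np.float64(4.0), np.float64(7.5))
55 (np.float64(2.7622008409685517), np.float64(4.0), np.float64(8.0))
50 (np.float64(2.3877253851801736), np.float64(11.0), np.float64(13.5))
45 (np.float64(2.4265286472653647), np.float64(11.0), np.float64(14.5))
40 (np.float64(2.255116612481272), np.float64(11.0), np.float64(15.5))
35 (np.float64(2.430656324274262), np.float64(11.0), np.float64(16.0))
30 (np.float64(2.6175072508929325), np.float64(11.0), np.float64(16.5))
25 (np.float64(3.057662052027195), np.float64(10.5), np.float64(17.0))
20 (np.float64(2.7796568435535196), np.float64(10.0), np.float64(18.0))
15 (np.float64(2.3212796341026602), np.float64(8.5), np.float64(17.5))
10 (np.float64(1.1660762788014556), np.float64(6.5), np.float64(16.5))
5 (np.float64(0.8017731772321337), np.float64(6.5), np.float64(16.0))
3 (np.float64(0.804192148693275), np.float64(6.0), np.float64(16.5))
0 (np.float64(0.5), np.float64(5.5), np.float64(17.0))
```

```bash
cat >> h.py <<'E'
from scipy.spatial.transform import Rotation as Ro
import os
def cmd():
    if os.path.exists("cmd.npy"): return np.load("cmd.npy")
    T=np.eye(4);T[:3,:3]=Ro.from_euler("xyz",[180,0,-90],degrees=True).as_matrix();T[:3,3]=[.675,0,.192];return T
def applied(s):  # last row executed: x y z m, rotvec deg
    D=np.eye(4);D[:3,:3]=Ro.from_rotvec(s[3:],degrees=True).as_matrix();D[:3,3]=s[:3];np.save("cmd.npy",cmd()@D)
def toolT(p,byaw,lean): # bin yaw (deg), lean of tool: + toward bin +x
    T=np.eye(4);T[:3,:3]=Ro.from_euler("xyz",[180,0,byaw+180],degrees=True).as_matrix()@Ro.from_euler("y",lean,degrees=True).as_matrix();T[:3,3]=p;return T
def row(T):
    D=np.linalg.inv(cmd())@T;return np.r_[D[:3,3].round(4),Ro.from_matrix(D[:3,:3]).as_rotvec(degrees=True).round(1)].tolist()
E
python3 -c "
from h import *
print(cmd()[:3,:3].round(2).tolist(), toolT([0,0,0],112,0)[:3,:3].round(2).tolist())
print(row(toolT([.4548,-.1677,.12],112,-20)))
print(row(toolT([.4548,-.1677,.013],112,-20)))"
```

```text
[[0.0, -1.0, -0.0], [-1.0, -0.0, -0.0], [0.0, 0.0, -1.0]] [[0.37, -0.93, -0.0], [-0.93, -0.37, -0.0], [0.0, 0.0, -1.0]]
[0.1677, 0.2202, 0.072, -3.8, -19.8, -21.8]
[0.1677, 0.2202, 0.179, -3.8, -19.8, -21.8]
```

>>> jog_arm --plan '[[[1,0.1677,0.2202,0.072,-3.8,-19.8,-21.8],[1,0.1677,0.2202,0.072,-3.8,-19.8,-21.8],[1,0.1677,0.2202,0.072,-3.8,-19.8,-21.8],[1,0.1677,0.2202,0.072,-3.8,-19.8,-21.8],[1,0.1677,0.2202,0.072,-3.8,-19.8,-21.8],[1,0.1677,0.2202,0.072,-3.8,-19.8,-21.8],[1,0.1677,0.2202,0.072,-3.8,-19.8,-21.8]]]'

```text
clock: 1.02
tool_pos: [0.4551, -0.1679, 0.1201]
orientation: [-179.9, 20.0, -68.0]
force: [0.4, -1.1, 0.4]
opening: 0.0878
gripper_force: 0.0
```

Run:
```python
from h import *
applied([0.1677,0.2202,0.072,-3.8,-19.8,-21.8])
from plant import ctrl
import cv2
o=ctrl.get_obs();print(o["clock"],o["tool_pos"],o["orientation"],o["force"],o["joint_pos"])
w=ctrl.snapshot("wrist")["image"][:,:,::-1];s=ctrl.snapshot("side")["image"][:,:,::-1]
cv2.imwrite("pics/w1.png",np.hstack([cv2.resize(w,(400,300)),cv2.resize(s[150:330,120:360],(400,300))]))
c=cmd();print(c[:3,3],Ro.from_matrix(c[:3,:3]).as_euler("xyz",degrees=True))
print(row(toolT([.4548,-.1677,.013],112,-20)))
```

```text
1.025 [ 0.45507229 -0.16791251  0.12010496] [-179.92415604   20.02380976  -67.99973316] [ 0.40949618 -1.06214877  0.41753928] [-12.38458919  17.02472405 -10.79287495 -17.10458296 -74.43175694
  40.77114917]
[ 0.4548 -0.1677  0.12  ] [-179.94566328   20.03837623  -67.96432435]
[0.0367, 0.0001, 0.1005, -0.0, 0.0, 0.0]
```

View pics/w1.png

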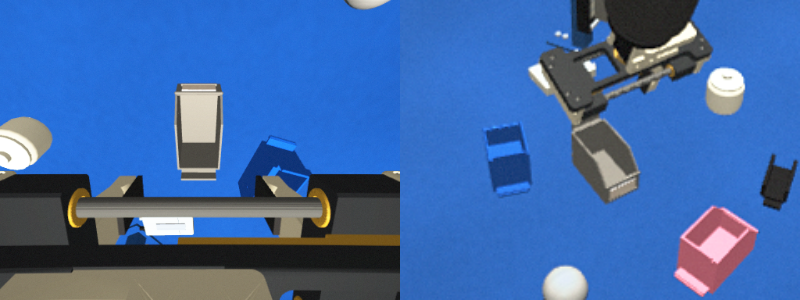

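>>> jog_arm --plan '[[[1,0.018,0,0.05,0,0,0],[1,0.0367,0,0.1005,0,0,0],[1,0.0367,0,0.1005,0,0,0],[0,0.0367,0,0.1005,0,0,0],[0,0.0367,0,0.1005,0,0,0],[0,0.0367,0,0.1005,0,0,0],[0,0.0367,0,0.1005,0,0,0],[0,0.0367,0,0.1005,0,0,0],[0,0.0367,0,0.1005,0,0,0]]]'

```text
clock: 2.25
tool_pos: [0.4555, -0.1679, 0.0139]
orientation: [-179.9, 20.0, -67.9]
force: [0.9, 0.9, 7.3]
opening: 0.0537
gripper_force: 30.0
```

>>> jog_arm --plan '[[[0,-0.018,0,-0.05,0,0,0],[0,-0.0367,0,-0.1005,0,0,0],[0,-0.055,0,-0.1505,0,0,0],[0,-0.055,0,-0.1505,0,0,0],[0,-0.055,0,-0.1505,0,0,0]]]'

```text
clock: 2.88
tool_pos: [0.4542, -0.1673, 0.1728]
orientation: [-179.9, 20.1, -68.0]
force: [-0.0, 0.8, -2.0]
opening: 0.0535
gripper_force: 30.0
```

```bash
cat >> h.py <<'E'
# bin pose in tool frame: tool lean -20 at grasp, TCP measured
BIN_IN_TOOL=None
def binT(tilt,lx,lz,y,H=.1395,dyaw=0):
    """bin pose (world) with lip at rail x=lx, z=H+lz (m), tilt deg front up"""
    x,yy,yaw=RAIL;T=np.eye(4);R=Ro.from_euler("z",np.degrees(yaw)+dyaw,degrees=True).as_matrix()@Ro.from_euler("y",tilt,degrees=True).as_matrix()
    lip=place([[lx,y,lz]],x,yy,yaw,H)[0];T[:3,:3]=R;T[:3,3]=lip-R@np.array([.051,0,.043]);return T
def G(bx=-.0015,bz=-.0171,lean=-20): # tool in bin frame
    T=np.eye(4);T[:3,:3]=Ro.from_euler("xyz",[180,0,180],degrees=True).as_matrix()@Ro.from_euler("y",lean,degrees=True).as_matrix();T[:3,3]=[bx,0,bz];return T
def lipstate(o,H=.1395,g=None):
    T=np.eye(4);T[:3,:3]=Ro.from_euler("xyz",o["orientation"],degrees=True).as_matrix();T[:3,3]=o["tool_pos"]
    B=T@np.linalg.inv(G() if g is None else g);p=B[:3,:3]@[.051,0,.043]+B[:3,3];a=toframe(p,*RAIL)
    F=Ro.from_euler("z",-RAIL[2]).apply(o["force"])
    return dict(t=o["clock"],lip_mm=(np.r_[a,p[2]-H]*1000).round(1).tolist(),tilt=np.degrees(np.arctan2(-B[2,0],B[2,2])).round(2),F=F.round(1).tolist(),grip=o["gripper_force"])
E
python3 - <<'E'
from h import *
applied([0.0367,0,.1005,0,0,0]);applied([-.055,0,-.1505,0,0,0])
from plant import ctrl
import cv2
o=ctrl.get_obs();print(lipstate(o),o["tool_pos"],o["opening"])
for t,lx,lz in((0,-.1,.02),(50,-.05,.012),(50,-.012,.008)): 
    T=binT(t,lx,lz,-.045)@G();print(row(T),T[:3,3])
s=ctrl.snapshot("side")["image"][:,:,::-1];cv2.imwrite("pics/s2.png",cv2.resize(s[120:330,120:400],(800,600)))
E
```

```text
{'t': 2.875, 'lip_mm': [-93.1, 347.7, 93.4], 'tilt': np.float64(-0.08), 'F': [0.5, -0.6, -2.0], 'grip': 29.998681247234344} [ 0.4542454  -0.16734817  0.17275994] 0.05351031915004138
[-0.1629, -0.3683, 0.1384, -10.5, 0.0, -28.5] [0.72110073 0.15625766 0.0994    ]
[-0.1997, -0.3569, 0.0946, 2.7, 48.8, -31.3] [0.70309952 0.17011045 0.1530858 ]
[-0.2291, -0.3376, 0.1096, 2.7, 48.8, -31.3] [0.67298443 0.19328545 0.1490858 ]
```

Run:
```python
from h import *
print(row(toolT([.71,.03,.21],142.42,-20)))
for t,lx,lz in((50,-.05,.012),): 
    T=binT(t,lx,lz,-.045)@G();print(row(T))
```

```text
[-0.0948, -0.3108, -0.0043, -10.5, 0.0, -28.5]
[-0.1997, -0.3569, 0.0946, 2.7, 48.8, -31.3]
```

View pics/s2.png

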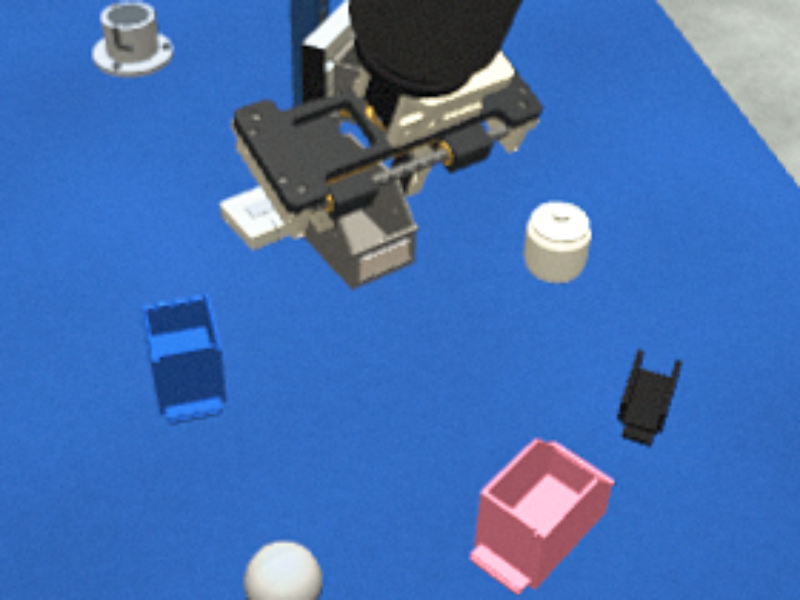

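>>> jog_arm --plan '[[[0,-0.0948,-0.3108,-0.0043,-10.5,0,-28.5],[0,-0.0948,-0.3108,-0.0043,-10.5,0,-28.5],[0,-0.0948,-0.3108,-0.0043,-10.5,0,-28.5],[0,-0.0948,-0.3108,-0.0043,-10.5,0,-28.5],[0,-0.0948,-0.3108,-0.0043,-10.5,0,-28.5],[0,-0.0948,-0.3108,-0.0043,-10.5,0,-28.5],[0,-0.0948,-0.3108,-0.0043,-10.5,0,-28.5],[0,-0.1997,-0.3569,0.0946,2.7,48.8,-31.3],[0,-0.1997,-0.3569,0.0946,2.7,48.8,-31.3],[0,-0.1997,-0.3569,0.0946,2.7,48.8,-31.3],[0,-0.1997,-0.3569,0.0946,2.7,48.8,-31.3],[0,-0.1997,-0.3569,0.0946,2.7,48.8,-31.3],[0,-0.1997,-0.3569,0.0946,2.7,48.8,-31.3],[0,-0.1997,-0.3569,0.0946,2.7,48.8,-31.3],[0,-0.1997,-0.3569,0.0946,2.7,48.8,-31.3],[0,-0.1997,-0.3569,0.0946,2.7,48.8,-31.3]]]'

```text
clock: 4.92
tool_pos: [0.7041, 0.1697, 0.1537]
orientation: [-179.9, -30.0, -37.7]
force: [-0.4, 0.3, -1.2]
opening: 0.0533
gripper_force: 30.0
```

Run:
```python
from h import *
# check of grip by corners seen in s2 (lifted pose)
T=cmd()@np.linalg.inv(G())
print("pred",[proj("side",T[:3,:3]@np.array(q)+T[:3,3]).round(1).tolist() for q in([-.045,.027,-.031],[-.045,-.027,-.031])],"seen 245,220.5 264.6,211.7")
applied([-0.1997,-0.3569,0.0946,2.7,48.8,-31.3])
from plant import ctrl
import cv2
o=ctrl.get_obs();print(lipstate(o),o["joint_pos"])
I=[]
for n in("side","scene"):
    s=ctrl.snapshot(n)["image"][:,:,::-1];cv2.imwrite(f"pics/{n}3.png",s);B=binT(50,-.05,.012,-.045)[:3,3];u,v=proj(n,B)[0].astype(int)
    I.append(cv2.resize(s[max(0,v-75):max(0,v-75)+150,u-50:u+50],(400,600),interpolation=cv2.INTER_CUBIC));print(n,u-50,max(0,v-75))
cv2.imwrite("pics/c3.png",np.hstack(I))
```

```text
pred [[[244.4, 221.4]], [[266.4, 211.8]]] seen 245,220.5 264.6,211.7
{'t': 4.925, 'lip_mm': [-51.0, -45.4, 12.7], 'tilt': np.float64(49.97), 'F': [0.5, -0.0, -1.2], 'grip': 29.997036159038544} [ 41.53280431  18.63214137 -29.74149656  44.21664514 -44.68135165
 -22.22409896]
side 254 40
scene 229 176
```

View pics/c3.png

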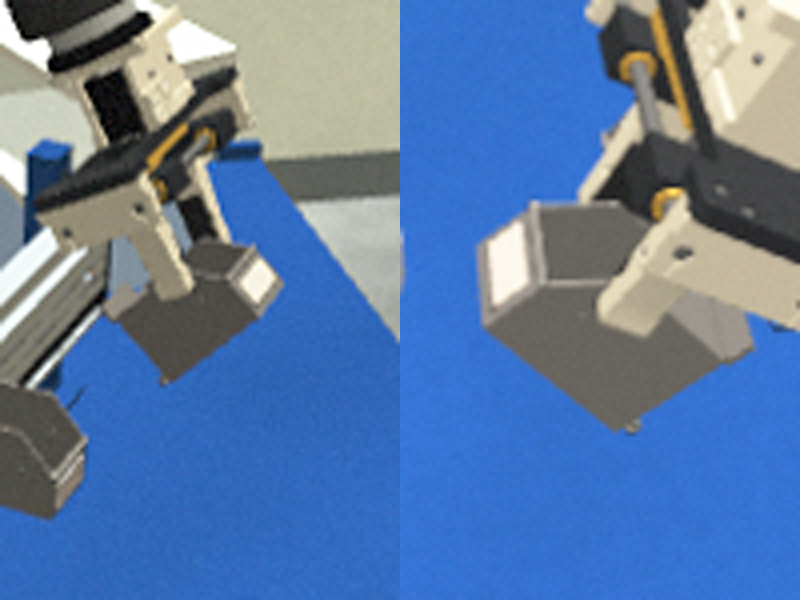

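Run:
```python
from h import *
T=np.linalg.inv(np.linalg.inv(cmd()@np.linalg.inv(G())))
obs=[("scene",(-45,-27,-31),(250.3,256.5)),("scene",(45,-27,-31),(282.8,283.5)),("scene",(51,-22,43),(316.5,263.7)),("side",(45,27,-31),(295.3,135.5)),("side",(-45,27,-31),(319.5,119.5)),("side",(51,22,43),(280.7,114)),("side",(-45,-27,-31),(324.5,111)),("scene",(-45,-27,3),(248.7,240))]
def r(p,f=0):
    D=np.eye(4);D[:3,:3]=Ro.from_euler("y",p[2]*10,degrees=True).as_matrix();D[:3,3]=np.array([p[0],p[3],p[1]])/100;X=T@D
    return np.concatenate([proj(n,X[:3,:3]@(np.array(q)/1000)+X[:3,3])[0]-u for n,q,u in obs])
print(r([0]*4).reshape(-1,2).round(1).tolist())
s=least_squares(r,[0]*4,loss="soft_l1");print("mm x,z,tiltdeg,y",s.x*10,r(s.x).reshape(-1,2).round(1).tolist())
for t,lx,lz in((50,-.05,.006),(50,-.005,.006),(50,.0,.0065),(50,.006,.0095),(50,.010,.0135)): print(row(binT(t,lx,lz,-.045)@G()))
```

```text
[[-0.0, 1.5], [0.5, 0.5], [1.4, -1.2], [2.0, 0.1], [0.0, -0.5], [-1.2, 2.7], [1.3, -0.4], [17.0, 7.4]]
mm x,z,tiltdeg,y [-1.94067971 -0.14076944 -0.77617442  2.24793934] [[-1.1, 0.3], [0.1, -1.0], [0.6, -3.0], [2.0, 0.1], [0.3, -0.2], [-1.0, 2.4], [1.6, -0.2], [15.7, 6.1]]
[-0.003, 0.0, 0.0052, -0.0, 0.0, 0.0]
[-0.042, -0.0, -0.0173, -0.0, 0.0, 0.0]
[-0.0461, -0.0, -0.0202, -0.0, 0.0, 0.0]
[-0.0498, -0.0, -0.0258, -0.0, 0.0, 0.0]
[-0.0513, -0.0, -0.0313, -0.0, 0.0, 0.0]
```

Run:
```python
from h import *
for lx,lz in((-.006,.0065),(.0,.0065),(.004,.008)): print(row(binT(50,lx,lz,-.045)@G()))
```

```text
[-0.0409, -0.0, -0.0172, -0.0, 0.0, 0.0]
[-0.0461, -0.0, -0.0202, -0.0, 0.0, 0.0]
[-0.0488, -0.0, -0.0235, -0.0, 0.0, 0.0]
```

>>> jog_arm --plan '[[[0,-0.0205,0,-0.006,0,0,0],[0,-0.0409,0,-0.0172,0,0,0],[0,-0.0409,0,-0.0172,0,0,0],[0,-0.042,0,-0.0178,0,0,0],[0,-0.043,0,-0.0184,0,0,0],[0,-0.044,0,-0.019,0,0,0],[0,-0.044,0,-0.019,0,0,0]]]'

```text
clock: 5.9
tool_pos: [0.6655, 0.1989, 0.1475]
orientation: [-180.0, -30.0, -37.6]
force: [0.1, -0.3, -1.7]
opening: 0.0537
gripper_force: 30.0
```

Run:
```python
from h import *
applied([-0.044,0,-0.019,0,0,0])
from plant import ctrl
print(lipstate(ctrl.get_obs()))
for lx,lz in((0,.0065),(.002,.007),(.004,.008),(.006,.0095)): print(row(binT(50,lx,lz,-.045)@G()))
```

```text
{'t': 5.9, 'lip_mm': [-2.6, -44.8, 6.5], 'tilt': np.float64(49.99), 'F': [-0.3, 0.2, -1.7], 'grip': 29.997169375419617}
[-0.0021, -0.0, -0.0012, -0.0, 0.0, 0.0]
[-0.0036, -0.0, -0.0027, -0.0, 0.0, 0.0]
[-0.0048, -0.0, -0.0045, -0.0, 0.0, 0.0]
[-0.0058, -0.0, -0.0068, -0.0, 0.0, 0.0]
```

>>> jog_arm --plan '[[[0,-0.001,0,-0.0006,0,0,0],[0,-0.0021,0,-0.0012,0,0,0],[0,-0.0029,0,-0.002,0,0,0],[0,-0.0036,0,-0.0027,0,0,0],[0,-0.0036,0,-0.0027,0,0,0]]]'

```text
clock: 6.52
tool_pos: [0.6618, 0.2019, 0.1481]
orientation: [-180.0, -30.0, -37.5]
force: [0.6, 0.3, -0.9]
opening: 0.0538
gripper_force: 30.0
```

Run:
```python
from h import *
applied([-0.0036,0,-0.0027,0,0,0])
from plant import ctrl
print(lipstate(ctrl.get_obs()))
for lx,lz in((.004,.008),(.006,.0095)): print(row(binT(50,lx,lz,-.045)@G()))
```

```text
{'t': 6.525, 'lip_mm': [2.1, -45.0, 7.1], 'tilt': np.float64(50.0), 'F': [-0.3, -0.6, -0.9], 'grip': 29.997135400772095}
[-0.0012, -0.0, -0.0018, -0.0, 0.0, 0.0]
[-0.0022, -0.0, -0.0041, -0.0, 0.0, 0.0]
```

>>> jog_arm --plan '[[[0,-0.0006,0,-0.0009,0,0,0],[0,-0.0012,0,-0.0018,0,0,0],[0,-0.0017,0,-0.003,0,0,0],[0,-0.0022,0,-0.0041,0,0,0],[0,-0.0022,0,-0.0041,0,0,0]]]'

```text
clock: 7.15
tool_pos: [0.6587, 0.2044, 0.1506]
orientation: [-180.0, -30.0, -37.6]
force: [0.6, 0.1, -2.1]
opening: 0.0534
gripper_force: 30.0
```

Run:
```python
from h import *
applied([-0.0022,0,-0.0041,0,0,0])
from plant import ctrl
print(lipstate(ctrl.get_obs()))
for lx,lz in((.006,.0125),(.006,.0065)): print(row(binT(50,lx,lz,-.045)@G()))
```

```text
{'t': 7.15, 'lip_mm': [6.1, -45.0, 9.6], 'tilt': np.float64(50.0), 'F': [-0.4, -0.4, -2.1], 'grip': 29.997065663337708}
[0.0015, -0.0, -0.0026, -0.0, 0.0, 0.0]
[-0.0015, -0.0, 0.0026, -0.0, 0.0, 0.0]
```

>>> jog_arm --plan '[[[0,0.0005,0,-0.0009,0,0,0],[0,0.001,0,-0.0017,0,0,0],[0,0.001,0,-0.0017,0,0,0]]]'

```text
clock: 7.52
tool_pos: [0.6588, 0.2042, 0.1526]
orientation: [-180.0, -30.0, -37.6]
force: [0.6, 0.3, -2.1]
opening: 0.0537
gripper_force: 30.0
```

>>> jog_arm --plan '[[[0,0.0005,0,-0.0009,0,0,0],[0,0.0005,0,-0.0009,0,0,0]]]'

```text
clock: 7.78
tool_pos: [0.6587, 0.2043, 0.1536]
orientation: [-180.0, -30.0, -37.6]
force: [0.2, -0.0, -2.5]
opening: 0.0539
gripper_force: 30.0
```

>>> jog_arm --plan '[[[0,0.0005,0,-0.0009,0,0,0],[0,0.0005,0,-0.0009,0,0,0]]]'

```text
clock: 8.02
tool_pos: [0.6587, 0.2043, 0.1546]
orientation: [-180.0, -30.0, -37.6]
force: [0.5, -0.2, -1.7]
opening: 0.0538
gripper_force: 30.0
```

>>> jog_arm --plan '[[[0,0.0005,0,-0.0009,0,0,0],[0,0.0005,0,-0.0009,0,0,0]]]'

```text
clock: 8.28
tool_pos: [0.6586, 0.2043, 0.1555]
orientation: [-180.0, -30.0, -37.6]
force: [-0.7, 0.3, -2.7]
opening: 0.0534
gripper_force: 30.0
```

>>> jog_arm --plan '[[[0,0.0005,0,-0.0009,0,0,0],[0,0.0005,0,-0.0009,0,0,0]]]'

```text
clock: 8.52
tool_pos: [0.6584, 0.2044, 0.1561]
orientation: [-180.0, -30.0, -37.5]
force: [0.6, 2.0, -5.8]
opening: 0.0537
gripper_force: 30.0
```

>>> jog_arm --plan '[[[0,-0.0015,0,0.0026,0,0,0],[0,-0.0025,0,0.0043,0,0,0],[0,-0.0025,0,0.0043,0,0,0]]]'

```text
clock: 8.9
tool_pos: [0.6587, 0.2041, 0.1516]
orientation: [-180.0, -30.0, -37.6]
force: [0.2, 0.3, -2.8]
opening: 0.0537
gripper_force: 30.0
```

>>> jog_arm --plan '[[[0,-0.0005,0,0.0009,0,0,0],[0,-0.0005,0,0.0009,0,0,0]]]'

```text
clock: 9.15
tool_pos: [0.6587, 0.2042, 0.1506]
orientation: [-180.0, -30.0, -37.6]
force: [0.3, -0.3, -2.4]
opening: 0.0537
gripper_force: 30.0
```

>>> jog_arm --plan '[[[0,-0.0005,0,0.0009,0,0,0],[0,-0.0005,0,0.0009,0,0,0]]]'

```text
clock: 9.4
tool_pos: [0.6588, 0.2043, 0.1497]
orientation: [-180.0, -30.0, -37.6]
force: [-0.2, -0.1, -1.2]
opening: 0.0536
gripper_force: 30.0
```

>>> jog_arm --plan '[[[0,-0.0005,0,0.0009,0,0,0],[0,-0.0005,0,0.0009,0,0,0]]]'

```text
clock: 9.65
tool_pos: [0.659, 0.2042, 0.1491]
orientation: [-179.9, -30.0, -37.6]
force: [0.7, -1.0, 1.9]
opening: 0.0538
gripper_force: 30.0
```

>>> jog_arm --plan '[[[0,-0.0005,0,0.0009,0,0,0],[0,-0.0005,0,0.0009,0,0,0]]]'

```text
clock: 9.9
tool_pos: [0.6592, 0.204, 0.1485]
orientation: [-179.9, -30.1, -37.6]
force: [2.4, -3.2, 5.4]
opening: 0.0535
gripper_force: 30.0
```

Run:
```python
from h import *
applied([-0.0015,0,0.0026,0,0,0])
for t,lx,lz in((50,.006,.0098),(50,.0085,.0118),(50,.0105,.0135),(45,.0105,.0145),(40,.0105,.0153)): print(t,row(binT(t,lx,lz,-.045,H=.1413)@G()))
```

```text
50 [0.0026, -0.0, -0.0044, -0.0, 0.0, 0.0]
50 [0.0014, -0.0, -0.0074, -0.0, 0.0, 0.0]
50 [0.0005, -0.0, -0.0099, -0.0, 0.0, 0.0]
45 [-0.0026, -0.0, -0.0048, -0.0, -5.0, 0.0]
40 [-0.0063, -0.0, 0.0001, -0.0, -10.0, 0.0]
```

>>> jog_arm --plan '[[[0,0.0026,0,-0.0044,0,0,0],[0,0.002,0,-0.0059,0,0,0],[0,0.0014,0,-0.0074,0,0,0],[0,0.0005,0,-0.0099,0,0,0],[0,0.0005,0,-0.0099,0,0,0]]]'

```text
clock: 10.52
tool_pos: [0.655, 0.2073, 0.1564]
orientation: [-180.0, -30.0, -37.5]
force: [-0.1, 0.4, -2.7]
opening: 0.0538
gripper_force: 30.0
```

>>> jog_arm --plan '[[[0,-0.0007,0,0.0013,0,-1.2,0],[0,-0.0015,0,0.0025,0,-2.5,0],[0,-0.0023,0,0.0038,0,-3.8,0],[0,-0.0031,0,0.0051,0,-5,0],[0,-0.0031,0,0.0051,0,-5,0]]]'

```text
clock: 11.15
tool_pos: [0.6553, 0.207, 0.1504]
orientation: [-179.9, -25.0, -37.6]
force: [0.5, -0.9, -1.5]
opening: 0.0537
gripper_force: 30.0
```

Run:
```python
from h import *
applied([.0005,0,-.0099,0,0,0]);applied([-.0031,0,.0051,0,-5,0])
from plant import ctrl
print(lipstate(ctrl.get_obs(),H=.1413))
for t,lx,lz in((42.5,.0105,.015),(40,.0105,.0154),(37.5,.0105,.0157),(35,.0105,.016),(32.5,.0105,.0162),(30,.0105,.0165)): print(t,row(binT(t,lx,lz,-.045,H=.1413)@G()))
```

```text
{'t': 11.15, 'lip_mm': [10.2, -45.1, 14.6], 'tilt': np.float64(44.97), 'F': [-1.0, 0.4, -1.5], 'grip': 29.9972140789032}
42.5 [-0.0015, -0.0, 0.0025, -0.0, -2.5, 0.0]
40 [-0.0033, -0.0, 0.0051, -0.0, -5.0, 0.0]
37.5 [-0.0051, -0.0, 0.0077, -0.0, -7.5, 0.0]
35 [-0.0071, -0.0, 0.0102, -0.0, -10.0, 0.0]
32.5 [-0.0093, -0.0, 0.0127, -0.0, -12.5, 0.0]
30 [-0.0115, -0.0, 0.015, -0.0, -15.0, 0.0]
```

>>> jog_arm --plan '[[[0,-0.0008,0,0.0013,0,-1.3,0],[0,-0.0015,0,0.0025,0,-2.5,0],[0,-0.0024,0,0.0038,0,-3.8,0],[0,-0.0033,0,0.0051,0,-5,0],[0,-0.0033,0,0.0051,0,-5,0]]]'

```text
clock: 11.78
tool_pos: [0.6546, 0.2075, 0.1444]
orientation: [-180.0, -20.0, -37.6]
force: [-0.2, -0.4, -1.3]
opening: 0.0535
gripper_force: 30.0
```

>>> jog_arm --plan '[[[0,-0.001,0,0.0013,0,-1.2,0],[0,-0.002,0,0.0025,0,-2.5,0],[0,-0.003,0,0.0037,0,-3.8,0],[0,-0.0041,0,0.0048,0,-5,0],[0,-0.0041,0,0.0048,0,-5,0]]]'

```text
clock: 12.4
tool_pos: [0.6529, 0.2088, 0.1385]
orientation: [-180.0, -15.0, -37.6]
force: [0.4, 0.4, -1.9]
opening: 0.0538
gripper_force: 30.0
```

Run:
```python
from h import *
applied([-.0033,0,.0051,0,-5,0]);applied([-.0041,0,.0048,0,-5,0])
from plant import ctrl
print(lipstate(ctrl.get_obs(),H=.1413))
for t,lx,lz in((35,.0105,.016),(32.5,.0105,.0162),(30,.0105,.0165),(27.5,.0105,.0168),(25,.0105,.017),(25,.0105,.02)): print(t,row(binT(t,lx,lz,-.045,H=.1413)@G()))
```

```text
{'t': 12.4, 'lip_mm': [11.0, -45.1, 16.3], 'tilt': np.float64(34.97), 'F': [-0.1, -0.6, -1.9], 'grip': 29.997491240501404}
35 [0.0008, -0.0, 0.0005, -0.0, 0.0, 0.0]
32.5 [-0.0009, -0.0, 0.0033, -0.0, -2.5, 0.0]
30 [-0.0027, -0.0, 0.006, -0.0, -5.0, 0.0]
27.5 [-0.0046, -0.0, 0.0085, -0.0, -7.5, 0.0]
25 [-0.0067, -0.0, 0.0111, -0.0, -10.0, 0.0]
25 [-0.0059, -0.0, 0.0082, -0.0, -10.0, 0.0]
```

>>> jog_arm --plan '[[[0,0.0,0,0.0019,0,-1.2,0],[0,-0.0009,0,0.0033,0,-2.5,0],[0,-0.0018,0,0.0046,0,-3.8,0],[0,-0.0027,0,0.006,0,-5,0],[0,-0.0027,0,0.006,0,-5,0]]]'

```text
clock: 13.02
tool_pos: [0.6521, 0.2094, 0.1319]
orientation: [-180.0, -10.0, -37.6]
force: [-0.5, -0.2, -1.2]
opening: 0.0538
gripper_force: 30.0
```

>>> jog_arm --plan '[[[0,-0.001,0,0.0013,0,-1.2,0],[0,-0.0021,0,0.0025,0,-2.5,0],[0,-0.0032,0,0.0036,0,-3.8,0],[0,-0.0044,0,0.0047,0,-5,0],[0,-0.0044,0,0.0047,0,-5,0]]]'

```text
clock: 13.65
tool_pos: [0.6493, 0.2115, 0.1264]
orientation: [-180.0, -5.0, -37.6]
force: [0.1, 0.3, -1.3]
opening: 0.0536
gripper_force: 30.0
```

Run:
```python
from h import *
applied([-.0027,0,.006,0,-5,0]);applied([-.0044,0,.0047,0,-5,0])
from plant import ctrl
print(lipstate(ctrl.get_obs(),H=.1413))
for t,lx,lz in((25,.0105,.018),(25,.0105,.017),(22,.0103,.0175),(20,.010,.018),(17.5,.009,.0178),(15,.0085,.0175)): print(t,row(binT(t,lx,lz,-.045,H=.1413)@G()))
```

```text
{'t': 13.65, 'lip_mm': [11.0, -45.0, 17.5], 'tilt': np.float64(24.97), 'F': [0.1, -0.2, -1.3], 'grip': 29.997760355472565}
25 [0.001, -0.0, -0.0003, -0.0, 0.0, 0.0]
25 [0.0009, -0.0, 0.0007, -0.0, 0.0, 0.0]
22 [-0.001, -0.0, 0.0038, -0.0, -3.0, 0.0]
20 [-0.0021, -0.0, 0.0057, -0.0, -5.0, 0.0]
17.5 [-0.0031, -0.0, 0.0088, -0.0, -7.5, 0.0]
15 [-0.0048, -0.0, 0.0119, -0.0, -10.0, 0.0]
```

>>> jog_arm --plan '[[[0,-0.0005,0,0.0019,0,-1.5,0],[0,-0.001,0,0.0038,0,-3,0],[0,-0.0016,0,0.0048,0,-4,0],[0,-0.0021,0,0.0057,0,-5,0],[0,-0.0021,0,0.0057,0,-5,0]]]'

```text
clock: 14.28
tool_pos: [0.648, 0.2125, 0.1205]
orientation: [-180.0, 0.0, -37.6]
force: [-0.6, -0.3, -2.3]
opening: 0.0533
gripper_force: 30.0
```

Run:
```python
from h import *
applied([-.0021,0,.0057,0,-5,0])
from plant import ctrl
print(lipstate(ctrl.get_obs(),H=.1413))
for t,lx,lz in((20,.010,.015),(20,.005,.018)): print(t,row(binT(t,lx,lz,-.045,H=.1413)@G()))
```

```text
{'t': 14.275, 'lip_mm': [9.6, -44.9, 17.8], 'tilt': np.float64(19.97), 'F': [0.3, 0.6, -2.3], 'grip': 29.99802052974701}
20 [-0.0, -0.0, 0.003, -0.0, 0.0, 0.0]
20 [0.005, -0.0, -0.0, -0.0, 0.0, 0.0]
```

>>> jog_arm --plan '[[[0,0,0,0.001,0,0,0],[0,0,0,0.002,0,0,0],[0,0,0,0.002,0,0,0]]]'

```text
clock: 14.65
tool_pos: [0.6475, 0.2128, 0.1186]
orientation: [-180.0, 0.0, -37.5]
force: [0.5, -0.2, -2.6]
opening: 0.0535
gripper_force: 30.0
```

>>> jog_arm --plan '[[[0,0,0,0.001,0,0,0],[0,0,0,0.001,0,0,0]]]'

```text
clock: 14.9
tool_pos: [0.6476, 0.2127, 0.1176]
orientation: [-180.0, 0.0, -37.5]
force: [0.3, 0.1, -1.6]
opening: 0.0539
gripper_force: 30.0
```

>>> jog_arm --plan '[[[0,0,0,0.001,0,0,0],[0,0,0,0.001,0,0,0]]]'

```text
clock: 15.15
tool_pos: [0.6477, 0.2127, 0.1166]
orientation: [-180.0, 0.0, -37.5]
force: [-0.7, 0.1, -0.7]
opening: 0.0536
gripper_force: 30.0
```

>>> jog_arm --plan '[[[0,0,0,0.001,0,0,0],[0,0,0,0.001,0,0,0]]]'

```text
clock: 15.4
tool_pos: [0.6479, 0.2127, 0.116]
orientation: [-180.0, -0.0, -37.5]
force: [-0.1, 0.1, -0.4]
opening: 0.0536
gripper_force: 30.0
```

>>> jog_arm --plan '[[[0,0,0,0.0007,0,0,0],[0,0,0,0.0007,0,0,0]]]'

```text
clock: 15.65
tool_pos: [0.6479, 0.2126, 0.1154]
orientation: [-180.0, -0.0, -37.5]
force: [-0.7, -1.3, 1.7]
opening: 0.0533
gripper_force: 30.0
```

>>> jog_arm --plan '[[[0,0,0,-0.0015,0,0,0],[0,0,0,-0.0027,0,0,0],[0,0.001,0,-0.0027,0,0,0],[0,0.002,0,-0.0027,0,0,0],[0,0.002,0,-0.0027,0,0,0]]]'

```text
clock: 16.27
tool_pos: [0.6493, 0.2114, 0.1175]
orientation: [-180.0, 0.0, -37.5]
force: [-0.7, 0.4, -2.7]
opening: 0.0533
gripper_force: 30.0
```

>>> jog_arm --plan '[[[0,0.001,0,0,0,0,0],[0,0.001,0,0,0,0,0]]]'

```text
clock: 16.52
tool_pos: [0.6501, 0.2108, 0.1177]
orientation: [-180.0, 0.0, -37.5]
force: [-0.6, -0.7, -1.2]
opening: 0.0535
gripper_force: 30.0
```

>>> jog_arm --plan '[[[0,0.001,0,0,0,0,0],[0,0.001,0,0,0,0,0]]]'

```text
clock: 16.77
tool_pos: [0.6509, 0.2102, 0.1177]
orientation: [-180.0, 0.0, -37.5]
force: [-0.4, 0.9, -2.6]
opening: 0.0538
gripper_force: 30.0
```

>>> jog_arm --plan '[[[0,0.001,0,0,0,0,0],[0,0.001,0,0,0,0,0]]]'

```text
clock: 17.02
tool_pos: [0.6511, 0.2101, 0.1174]
orientation: [-180.0, 0.1, -37.5]
force: [-3.9, 2.9, -2.2]
opening: 0.0536
gripper_force: 30.0
```

>>> jog_arm --plan '[[[0,0.001,0,0,0,0,0],[0,0.001,0,0,0,0,0]]]'

```text
clock: 17.27
tool_pos: [0.6512, 0.21, 0.1172]
orientation: [180.0, 0.1, -37.5]
force: [-5.8, 4.9, -1.9]
opening: 0.0533
gripper_force: 30.0
```

Run:
```python
from h import *
applied([.006,0,.003,0,0,0]) # net of probes: z .002+.001*3+.0007-.0027=.003
from plant import ctrl
o=ctrl.get_obs();print(lipstate(o,H=.1407),cmd()[:3,3],o["tool_pos"])
```

```text
{'t': 17.275, 'lip_mm': [5.5, -44.9, 15.2], 'tilt': np.float64(19.87), 'F': [7.6, -0.4, -1.9], 'grip': 29.988419115543365} [0.65248059 0.20906045 0.11774177] [0.65118785 0.20997012 0.11718189]
```

Run:
```python
from h import *
for t,lx,lz in((20,.0085,.0165),(17.5,.0085,.017),(15,.0083,.017),(12.5,.0075,.0167),(10,.0066,.0165),(8,.0064,.0163),(6,.0062,.0161),(4,.0058,.016),(2,.0055,.0159),(0,.0053,.0159)): print(t,row(binT(t,lx,lz,-.045,H=.1407)@G()))
```

```text
20 [-0.0045, -0.0, -0.0009, -0.0, 0.0, 0.0]
17.5 [-0.0063, -0.0, 0.0016, -0.0, -2.5, 0.0]
15 [-0.0079, -0.0, 0.0045, -0.0, -5.0, 0.0]
12.5 [-0.0092, -0.0, 0.0077, -0.0, -7.5, 0.0]
10 [-0.0104, -0.0, 0.0106, -0.0, -10.0, 0.0]
8 [-0.012, -0.0, 0.013, -0.0, -12.0, 0.0]
6 [-0.0136, -0.0, 0.0152, -0.0, -14.0, 0.0]
4 [-0.0151, -0.0, 0.0173, -0.0, -16.0, 0.0]
2 [-0.0168, -0.0, 0.0194, -0.0, -18.0, 0.0]
0 [-0.0187, -0.0, 0.0212, -0.0, -20.0, 0.0]
```

>>> jog_arm --plan '[[[0,-0.0045,0,-0.0009,0,0,0],[0,-0.0045,0,-0.0009,0,0,0],[0,-0.0063,0,0.0016,0,-2.5,0],[0,-0.0079,0,0.0045,0,-5,0],[0,-0.0085,0,0.0061,0,-6.2,0],[0,-0.0092,0,0.0077,0,-7.5,0],[0,-0.0092,0,0.0077,0,-7.5,0]]]'

```text
clock: 18.15
tool_pos: [0.6454, 0.2142, 0.1097]
orientation: [-180.0, 7.5, -37.6]
force: [-0.2, 0.0, -1.3]
opening: 0.0536
gripper_force: 30.0
```

>>> jog_arm --plan '[[[0,-0.0008,0,0.0014,0,-1.2,0],[0,-0.0017,0,0.0028,0,-2.5,0],[0,-0.0017,0,0.0028,0,-2.5,0]]]'

```text
clock: 18.52
tool_pos: [0.6438, 0.2157, 0.1071]
orientation: [-180.0, 10.0, -37.6]
force: [0.2, -0.2, -1.7]
opening: 0.0536
gripper_force: 30.0
```

Run:
```python
from h import *
applied([-.0092,0,.0077,0,-7.5,0]);applied([-.0017,0,.0028,0,-2.5,0])
from plant import ctrl
o=ctrl.get_obs();print(lipstate(o,H=.1407))
for t,lx,lz in((9,.0065,.0164),(8,.0064,.0163),(7,.0063,.0162),(6,.0062,.0161),(5,.006,.016),(4,.0058,.016),(3,.0056,.016),(2,.0055,.0159),(1,.0054,.0159),(0,.0053,.0159)): print(t,row(binT(t,lx,lz,-.045,H=.1407)@G()))
```

```text
{'t': 18.525, 'lip_mm': [7.1, -44.9, 16.5], 'tilt': np.float64(9.96), 'F': [-0.3, 0.1, -1.7], 'grip': 29.99840497970581}
9 [0.0004, -0.0, 0.0015, -0.0, -1.0, 0.0]
8 [-0.0002, -0.0, 0.0028, -0.0, -2.0, 0.0]
7 [-0.0008, -0.0, 0.004, -0.0, -3.0, 0.0]
6 [-0.0015, -0.0, 0.0053, -0.0, -4.0, 0.0]
5 [-0.002, -0.0, 0.0065, -0.0, -5.0, 0.0]
4 [-0.0026, -0.0, 0.0076, -0.0, -6.0, 0.0]
3 [-0.0032, -0.0, 0.0088, -0.0, -7.0, 0.0]
2 [-0.0039, -0.0, 0.01, -0.0, -8.0, 0.0]
1 [-0.0047, -0.0, 0.011, -0.0, -9.0, 0.0]
0 [-0.0054, -0.0, 0.0121, -0.0, -10.0, 0.0]
```

>>> jog_arm --plan '[[[0,0.0004,0,0.0015,0,-1,0],[0,-0.0002,0,0.0028,0,-2,0],[0,-0.0002,0,0.0028,0,-2,0]]]'

```text
clock: 18.9
tool_pos: [0.6433, 0.216, 0.1045]
orientation: [-180.0, 12.0, -37.6]
force: [0.2, 0.1, -1.2]
opening: 0.0535
gripper_force: 30.0
```

>>> jog_arm --plan '[[[0,-0.0006,0,0.0012,0,-1,0],[0,-0.0006,0,0.0012,0,-1,0]]]'

```text
clock: 19.15
tool_pos: [0.6432, 0.2164, 0.104]
orientation: [-179.9, 13.0, -37.5]
force: [2.1, -2.6, 1.5]
opening: 0.0537
gripper_force: 30.0
```

>>> jog_arm --plan '[[[0,-0.0006,0,0.0012,0,-1,0],[0,-0.0006,0,0.0012,0,-1,0]]]'

```text
clock: 19.4
tool_pos: [0.6422, 0.2172, 0.1029]
orientation: [-179.9, 14.0, -37.5]
force: [3.4, -2.5, 2.7]
opening: 0.0534
gripper_force: 30.0
```

>>> jog_arm --plan '[[[0,-0.0006,0,0.0011,0,-1,0],[0,-0.0006,0,0.0011,0,-1,0]]]'

```text
clock: 19.65
tool_pos: [0.6405, 0.2182, 0.1014]
orientation: [-180.0, 15.1, -37.6]
force: [-0.3, -0.3, 1.1]
opening: 0.0538
gripper_force: 30.0
```

>>> jog_arm --plan '[[[0,-0.0006,0,0.0011,0,-1,0],[0,-0.0006,0,0.0011,0,-1,0]]]'

```text
clock: 19.9
tool_pos: [0.6397, 0.2186, 0.1003]
orientation: [180.0, 16.1, -37.6]
force: [-0.8, 1.0, 1.4]
opening: 0.0539
gripper_force: 30.0
```

Run:
```python
from h import *
applied([-.0002,0,.0028,0,-2,0])
applied([-.0006,0,.0012,0,-1,0]);applied([-.0006,0,.0012,0,-1,0]);applied([-.0006,0,.0011,0,-1,0]);applied([-.0006,0,.0011,0,-1,0])
from plant import ctrl
o=ctrl.get_obs();print(lipstate(o,H=.1407),cmd()[:3,3],o["tool_pos"])
for t,lx,lz in((3,.0056,.016),(2,.0055,.0159),(1,.0054,.0159),(0,.0053,.0159)): print(t,row(binT(t,lx,lz,-.045,H=.1407)@G()))
```

```text
{'t': 19.9, 'lip_mm': [6.5, -44.8, 16.0], 'tilt': np.float64(3.89), 'F': [1.3, -0.4, 1.4], 'grip': 29.997278451919556} [0.6403216  0.21841168 0.10085351] [0.63971398 0.21864685 0.1002659 ]
3 [-0.0002, -0.0, 0.0015, -0.0, -1.0, 0.0]
2 [-0.0008, -0.0, 0.0028, -0.0, -2.0, 0.0]
1 [-0.0014, -0.0, 0.004, -0.0, -3.0, 0.0]
0 [-0.002, -0.0, 0.0051, -0.0, -4.0, 0.0]
```

>>> jog_arm --plan '[[[0,-0.0002,0,0.0013,0,-1,0],[0,-0.0002,0,0.0013,0,-1,0]]]'

```text
clock: 20.15
tool_pos: [0.6395, 0.2187, 0.0991]
orientation: [180.0, 17.1, -37.6]
force: [-1.2, 2.6, 1.1]
opening: 0.0537
gripper_force: 30.0
```

>>> jog_arm --plan '[[[0,-0.0006,0,0.0012,0,-1,0],[0,-0.0006,0,0.0012,0,-1,0]]]'

```text
clock: 20.4
tool_pos: [0.639, 0.2192, 0.0982]
orientation: [180.0, 18.1, -37.6]
force: [-1.6, 0.8, 0.8]
opening: 0.0535
gripper_force: 30.0
```

>>> jog_arm --plan '[[[0,-0.0006,0,0.0012,0,-1,0],[0,-0.0006,0,0.0012,0,-1,0]]]'

```text
clock: 20.65
tool_pos: [0.6383, 0.2197, 0.0972]
orientation: [180.0, 19.1, -37.6]
force: [-1.6, 0.8, -0.3]
opening: 0.0536
gripper_force: 30.0
```

>>> jog_arm --plan '[[[0,-0.0006,0,0.0011,0,-1,0],[0,-0.0006,0,0.0011,0,-1,0]]]'

```text
clock: 20.9
tool_pos: [0.6377, 0.2201, 0.0963]
orientation: [180.0, 20.0, -37.6]
force: [-0.6, 0.7, -1.4]
opening: 0.0535
gripper_force: 30.0
```

Run:
```python
from h import *
for s in([-.0002,0,.0013,0,-1,0],[-.0006,0,.0012,0,-1,0],[-.0006,0,.0012,0,-1,0],[-.0006,0,.0011,0,-1,0]):applied(s)
from plant import ctrl
import cv2
o=ctrl.get_obs();print(lipstate(o,H=.1407),cmd()[:3,3],o["tool_pos"])
I=[]
for n in("side","scene"):
    s=ctrl.snapshot(n)["image"][:,:,::-1];u,v=proj(n,binT(0,.005,.0155,-.02)[:3,3])[0].astype(int)
    print(n,u-50,v-75);I.append(cv2.resize(s[v-75:v+75,u-50:u+50],(400,600),interpolation=cv2.INTER_CUBIC))
cv2.imwrite("pics/c4.png",np.hstack(I))
```

```text
{'t': 20.9, 'lip_mm': [5.0, -44.7, 15.8], 'tilt': np.float64(-0.05), 'F': [0.9, -0.2, -1.4], 'grip': 29.996846616268158} [0.63767218 0.22044945 0.09688655] [0.63767516 0.22010985 0.09634665]
side 227 53
scene 263 185
```

View pics/c4.png

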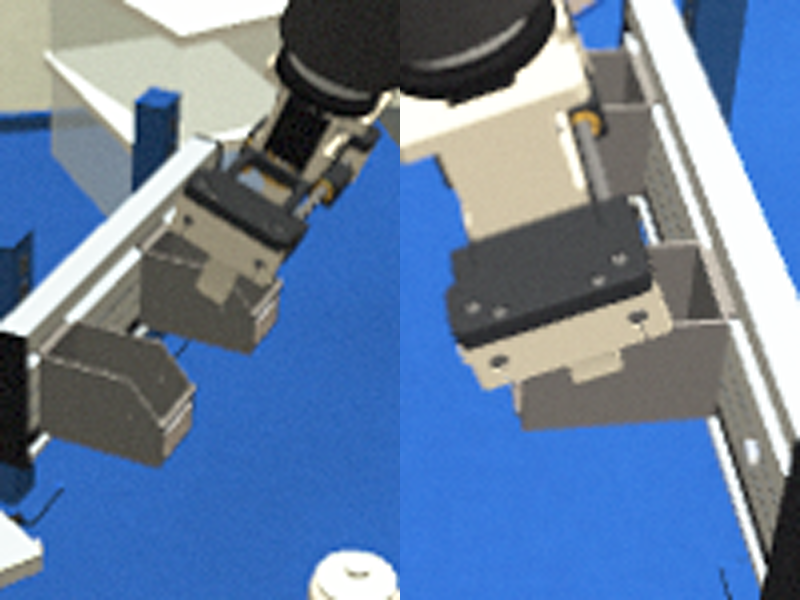

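>>> jog_arm --plan '[[[1,0,0,0,0,0,0],[1,0,0,0,0,0,0],[1,0,0,0,0,0,0],[1,0,0,0,0,0,0],[1,0,0,0,0,0,0],[1,0,0,-0.03,0,0,0],[1,0,0,-0.08,0,0,0],[1,0.03,0,-0.14,0,0,0],[1,0.1,0,-0.16,0,0,0],[1,0.1,0,-0.16,0,0,0],[1,0.1,0,-0.16,0,0,0],[1,0.1,0,-0.16,0,0,0]]]'

```text
clock: 22.5
tool_pos: [0.7549, 0.1307, 0.2131]
orientation: [-180.0, 20.0, -37.5]
force: [1.3, -0.2, 0.4]
opening: 0.0875
gripper_force: 0.0
```

Run:
```python
from h import *
applied([.1,0,-.16,0,0,0])
from plant import ctrl
import cv2
o=ctrl.get_obs();print(o["tool_pos"],o["opening"])
I=[]
for n in("side","scene"):
    s=ctrl.snapshot(n)["image"][:,:,::-1];u,v=proj(n,binT(0,.005,.0155,-.02)[:3,3])[0].astype(int)
    I.append(cv2.resize(s[v-75:v+75,u-50:u+50],(400,600),interpolation=cv2.INTER_CUBIC))
    T=binT(0,.005,.0155,-.045,H=.1407)
    for q in([-.045,.027,-.031],[-.045,-.027,-.031],[.045,-.027,-.031]):
        p=(proj(n,T[:3,:3]@q+T[:3,3])[0]-[u-50,v-75])*4;cv2.circle(I[-1],tuple(p.astype(int).tolist()),5,(0,0,255),1)
cv2.imwrite("pics/c5.png",np.hstack(I))
```

```text
[0.75488476 0.13068131 0.213096  ] 0.08753049664808679
```

View pics/c5.png

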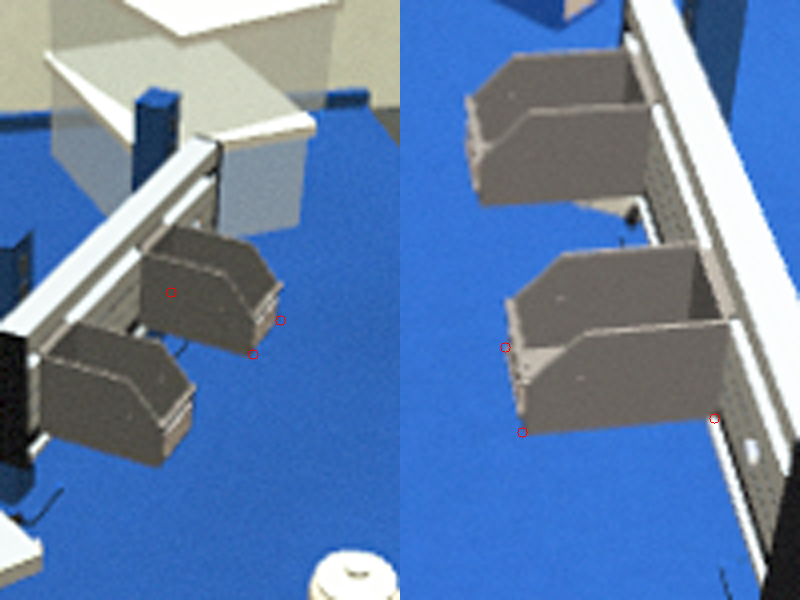

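The picture shows the bin hanging level and flush beside the fixed bin. Its predicted corners sit on the image, for example (253,354) in the side view and (522,432) in the scene view.

```bash
python3 -c "
from plant import ctrl
print(ctrl.close_job())"
```

```text
the job is handed in; nothing more can be done
None
```

The bin hangs on the rail in the free stretch: level and flush in the last pictures, released, and handed in at about 22.5 s. The judge's verdict was not shown, and I took the snap at the catch from the force change and the pictures, not from a pull test.

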